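Hook the spare shelf bracket into its slotted upright and press it down to lock

ROBOT

A 6-joint arm with a two-finger parallel gripper is mounted at the origin on a cart in front of the work surface, level with it; the furniture and walls round the work are solid. World frame = base frame: x ahead of the robot, y to its left, z up, the work surface at z = 0. Lengths are in m, angles in rad, forces in N, time in s.
With the tool pointing down it reaches from about 0.375 to 0.925 m from the base axis. Payload 5.7 kg.
Tool frame: the origin (TCP) lies midway between the tips of the shut fingers; the grasp point (between the pads) lies 19 mm behind it (r.tcp_to_grasp is the distance from the TCP to the grasp point, in m); z points along the fingers, y is the direction in which the jaws open and shut (so a half turn about z gives the same grasp; the last joint's range is limited). The gripper opens to 85 mm and grips with 20 to 120 N. Pads are 22 mm wide; open, the fingers measure 114 mm over their backs; the gripper's body (76 mm by 85 mm) begins 54 mm behind the grasp point. The pads swing forward as they close: fully open they stand 13 mm farther back than shut.
Start: joints at [-1.238, 0.359, 1.51, -0, 1.272, -0.115], TCP at [0.26, -0.541, 0.231] pointing down, gripper open.
Joint ranges: [-2.97, 2.97], [-1.01, 2.36], [0.21, 2.38], [-0.96, 4.11], [0.2, 2.71], [-2.98, 2.98]. Speed limits (rad/s): [2.39, 2.39, 3.14, 3.14, 3.14, 3.14].

INTERFACE

Orientations are given as [roll, pitch, yaw] about the fixed x, y, z axes, in that order (R = Rz(yaw) Ry(pitch) Rx(roll)).
In Python, from workcell import r, optics, order, spotter gives the robot as it stands.
- The arm moves only by the tool play_rows, never from a script. Its argument "deltas" is a list of rows, each a list of 3 entries, a list of its own where there are three numbers: the shift along the tool's x, y, z in m, then the turn about the tool's z in degrees, then the finger opening in m, from 0 to 0.0854. A call has 1 to 20 rows; each row is the pose to reach, as a shift and turn from the pose commanded when the call began, along the tool's axes at that moment; what a row does not reach only later rows make up. A row lasts 1/12 s, in which the tool goes at most 41.7 mm and 7.16 degrees, less where a joint would pass 70% of its speed; a pose out of reach is approached as far as the arm can. A call with a gripper value outside its range is refused whole. The fingers move at their own pace and stop on an object; "grip_force" is the grip in N (left out, the last holds). Time passes only in rows, so rows that repeat a pose let the fingers close. It gives the time, the measured TCP pose, the force and the opening at its end, in the units of the state.
- r.state(): the state, without advancing time (a new reading comes with each control period).
- optics.read_camera(name): name is "scene" or "top" or "wrist"; returns a dict with "image" (400x640x3 uint8, blue, green, red), "fx", "fy", "cx", "cy" (pixels), "R" (3x3) and "t" (3): a world point X has camera coordinates R X + t; the wrist camera has in their place "tool_from_camera" (4x4, takes a point from camera to tool coordinates, whose origin is the TCP and whose axes are the flange's). Camera axes: x right, y down, z forward; pixel columns grow to the right and rows downward; lengths in m; the calibration is good to about 2 mm. A picture is of the moment at which its call begins: read the wrist's pose just before it. There is no depth.
- order.close_job(): hands the job in, once; it reports no verdict.
Trained networks look in a picture, given as the dict that the camera call returned (one of the last four; its "shot" number tells which), for a name from the list of things; names that differ only in an ending like _2 or _b are one class to them, and where a whole thing is asked for, a point or a joint stands for the part that bears it (a point fixed in the world has none). Each returns a list of dicts, best first, with "confidence" (0 to 1); they miss things now and then, are a little off and sometimes report something else, mostly with a low value. They report only what shows in the picture. A call takes as long as a camera call.
- spotter.silhouettes(picture, label): "region" (400x640 bool, what is visible of it) and "location" ([column, row] in pixels, amid what is visible of it).
The state is a dict: "t": time; "joints": joint angles; "qvel": joint speeds; "tau": joint torques, N m; "ee_pos": TCP position; "orientation": TCP orientation; "wrist_force": force on the tool from outside, world axes, zero at the start; "torque": the same for the moment, N m; "opening": opening from 0.0 (shut) to 1.0 (fully open).
Only numpy, scipy, OpenCV 4.12 (cv2) and the standard library are available. Lean on these libraries where they do the work, as an engineer would, in place of code of your own. Each camera call takes 0.05 s, during which the arm holds its last target. There are 200 camera calls.

TASK

The bench shelf needs its second arm back: take the loose blue bracket, hook it into the top pair of slots of the free upright, level with its partner, then press it straight down until it is fully home and the orange spring catch has snapped over it, and let go. The frame's height setting is not measured, so feel for the slots; push gently and leave everything else where it is.

Things in the scene. Friction and masses are not known exactly. Their poses are not given: they have to be found in the camera images.
- bracket_grip (a point): Loose blue shelf bracket, 120 mm long, 92 mm high, about 0.26 kg, standing on its foot. This point is where to grip it, near its centre of mass: in the top rail (18 mm wide, 18 mm high), 9 mm below the rail's top, 83 mm above the underside. Grip across y; x points to the hooks, z up. The rail ends 78 mm before this point, with a lip 6 mm high.
- hooks (a point): Point on the bracket midway between its two hooks, in the flat rear face of its back plate (30 mm wide), 50 mm above the underside and 42 mm in +x from bracket_grip; same axes. Two steel hooks, 44 mm apart one above the other and 4 mm thick, reach 12 mm out of this face; each is 24 mm high, with a nib that hangs 18 mm down behind the shank.
- slots (a point): Middle of the free upright's top pair of slots, in its front face, as it would be with the frame pushed right down, 210 mm above the worktop; x into the upright, y along the stand, z up. Slots 44 mm apart, 7 mm wide, 28 mm high, in 3 mm plate: the hooks enter with 2 mm to spare up and down, 1.5 mm to each side. The frame is drawn out and clamped 5 to 30 mm higher than this: feel for it.
- stand: Fixed grey foot of the bench shelf frame, origin on the worktop, axes as slots. Aluminium uprights 34 mm wide, 261 mm high (plus the draw-out), at y = +80 mm (carries the fixed blue partner arm) and y = -80 mm (free). A hook beside its slot stops with hooks 12 mm before the face; in its slot it goes on until the faces meet. The seat is 18 to 22 mm further down: 5 mm or more go freely, then the catch resists.
- catch (a joint): Orange spring catch in the free upright, level with the bracket's foot; value = m pushed back into the upright. 0: out. Going down, the bracket pushes it back to 0.004 or 0.005, which takes 12 to 22 N near the upright and more at the front end; in the last 2 mm it snaps out again to about 0.002 over the bracket: locked. Let go before that, the bracket stays up or is pushed up again.

How it is judged:
By the outcome, as a careful person would: the job done as asked, in the order asked, and still so for the second after the job is handed in, with the robot touching nothing.
It also fails if it takes over 51 s, if anything falls off the work surface, if the arm or the gripper's body presses on something with over 40 N, if the wrist force passes 120 N, or if a joint passes its speed limit or range.

## Working session

There is one attempt and no reset: what is moved stays moved. The work goes in short steps, Python scripts to look and compute and a tool call to move; the robot and the scene stay as the last step left them, time stands still between calls to the robot, and variables do not carry over. Pictures are saved under pics/ and viewed, about 8 in all and at most 12, crops included, and the job is handed in when it is done.

Besides the shell and the picture viewer there is one more tool, called after "Request:" by a JSON object that holds its "fn" and its "kwargs", one argument or row to a line. play_rows: Moves the arm, as the interface text tells. Its arguments: {"type":"object","properties":{"deltas":{"type":"array"},"grip_force":{"type":"number"}},"required":["deltas"]}

```bash
mkdir -p pics; ls
python3 - <<'E'
from workcell import r, optics, order, spotter
import cv2,numpy as np,json
print(r.state())
for c in ["scene","top"]:
    p=optics.read_camera(c)
    im=p["image"].copy()
    print(c,p["fx"],p["fy"],p["cx"],p["cy"],np.round(p["R"],4).tolist(),np.round(p["t"],4).tolist())
    for l,col in [("bracket_grip",(0,0,255)),("stand",(0,255,0)),("catch",(255,0,255))]:
        for d in spotter.silhouettes(p,l):
            m=d["region"]; ys,xs=np.where(m)
            print(l,d["confidence"],d["location"],m.sum(),xs.min(),xs.max(),ys.min(),ys.max())
            cs,_=cv2.findContours(m.astype(np.uint8),0,1); 
            if d["confidence"]>.4: cv2.drawContours(im,cs,-1,col,1)
    cv2.imwrite(f"pics/{c}0.png",im)
E
```

```text
pics
{'t': 0.0, 'joints': array([-1.23812466e+00,  3.59495548e-01,  1.51145600e+00,  1.31970592e-05,
        1.27250999e+00, -1.15103961e-01]), 'qvel': array([-5.84844757e-04, -7.81983763e-05, -7.10878370e-04,  7.58806297e-04,
        5.18974653e-04,  6.95270359e-04]), 'tau': array([ 1.41547633e-03, -5.27617550e+01, -2.78621256e+01, -3.14993204e-04,
        1.28276017e-02,  1.21815697e-05]), 'ee_pos': array([ 0.25954333, -0.54018755,  0.23045026]), 'orientation': array([-3.13973758e+00, -2.27164732e-04,  4.47771523e-01]), 'wrist_force': array([-0.3105723 ,  0.11004967, -0.34713035]), 'torque': array([ 0.04998313,  0.01094506, -0.05411906]), 'opening': 0.9997596742156427}
scene 513.5400340847167 513.5400340847167 315.42306212587295 196.85316854216282 [[-0.8924, -0.4511, 0.0125], [-0.2978, 0.5678, -0.7674], [0.3391, -0.6885, -0.6411]] [0.5372, 0.2224, 1.0803]
bracket_grip 0.79 [354.3, 162.3] 1267 335 385 145 182
stand 0.7 [241.6, 276.9] 6440 207 303 177 362
top 407.0482200159305 407.0482200159305 318.5052882953105 197.64459917167858 [[-0.0264, -0.9991, -0.033], [-0.9927, 0.0301, -0.1165], [0.1174, 0.0297, -0.9926]] [0.1282, 0.592, 0.9913]
bracket_grip 0.56 [438.6, 204.5] 822 424 448 179 232
stand 0.6 [202.3, 201.6] 4892 143 272 144 260
```

Run:
```python
import cv2
a=cv2.imread("pics/scene0.png")[110:380,180:480]; cv2.imwrite("pics/s1.png",cv2.resize(a,None,fx=2.2,fy=2.2,interpolation=2))
a=cv2.imread("pics/top0.png")[120:290,120:480]; cv2.imwrite("pics/t1.png",cv2.resize(a,None,fx=2.2,fy=2.2,interpolation=2))
```

```text
(no output)
```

View pics/s1.png

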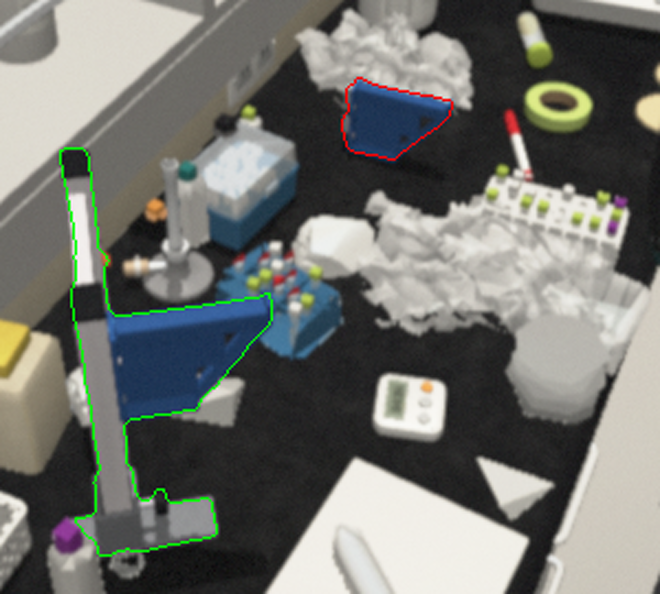

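View pics/t1.png

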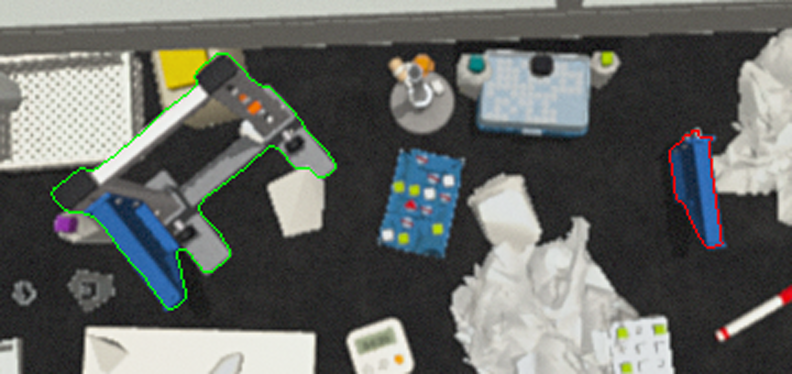

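Scene: the loose bracket stands at (360,163) in the scene view and (440,205) in the top view, with its hooks toward +x. The free upright is the one whose cap is at about (220,153) in the top view, with its orange catch near (235,168). The partner arm is on the other upright.

```bash
cat > h.py <<'E'
from workcell import r, optics, order, spotter
import numpy as np, cv2
from scipy.spatial.transform import Rotation as Ro
def cam(name):
    """picture plus K, world->camera R,t"""
    s=r.state(); p=optics.read_camera(name)
    if name=="wrist":
        T=np.eye(4); T[:3,:3]=Ro.from_euler("xyz",s["orientation"]).as_matrix(); T[:3,3]=s["ee_pos"]
        W=np.linalg.inv(T@np.array(p["tool_from_camera"])); R,t=W[:3,:3],W[:3,3]
    else: R,t=np.array(p["R"]),np.array(p["t"])
    K=np.array([[p["fx"],0,p["cx"]],[0,p["fy"],p["cy"]],[0,0,1]])
    return p,K,R,t
def proj(X,K,R,t):
    c=(np.atleast_2d(X)@R.T+t)@K.T; return c[:,:2]/c[:,2:]
def onz(uv,z,K,R,t):
    """world point on plane z along pixel ray"""
    C=-R.T@t; d=R.T@np.linalg.inv(K)@np.array([uv[0],uv[1],1.]); return C+d*(z-C[2])/d[2]
def tri(views):
    """views: list of (uv,K,R,t) -> point, least squares over rays"""
    A=np.zeros((3,3));b=np.zeros(3)
    for uv,K,R,t in views:
        C=-R.T@t; d=R.T@np.linalg.inv(K)@np.array([uv[0],uv[1],1.]); d/=np.linalg.norm(d)
        P=np.eye(3)-np.outer(d,d); A+=P;b+=P@C
    return np.linalg.solve(A,b)
def totool(X,yaw=None):
    """shift in tool axes to bring TCP to X, and turn in deg about tool z to reach yaw"""
    s=r.state(); R=Ro.from_euler("xyz",s["orientation"]).as_matrix()
    o=R.T@(np.array(X)-s["ee_pos"]); 
    y=s["orientation"][2]; return np.round(o*1000,1), None if yaw is None else np.degrees(y-yaw)
E
python3 - <<'E'
from h import *
pt=cam("top");ps=cam("scene")
f=lambda x,y:(x/2.2+120,y/2.2+120)
g=lambda x,y:(x/2.2+180,y/2.2+110)
print("rail far/near",onz(f(722,247),.092,*pt[1:]),onz(f(705,140),.092,*pt[1:]))
print("top cap free", tri([(f(220,72),*pt[1:]),(g(75,160),*ps[1:])]))
print("catch?", tri([(f(253,105),*pt[1:]),(g(105,260),*ps[1:])]))
print("arm tip(partner)", tri([(f(175,300),*pt[1:]),(g(272,295),*ps[1:])]))
print("cap partner@.28", onz(f(80,190),.28,*pt[1:]), "free", onz(f(220,72),.28,*pt[1:]))
w=optics.read_camera("wrist"); print(np.round(w["tool_from_camera"],3),w["fx"],w["cx"],w["cy"])
E
```

```text
rail far/near [ 0.49810886 -0.1916505   0.092     ] [ 0.61359349 -0.18076262  0.092     ]
top cap free [0.66046209 0.29424388 0.28415767]
catch? [0.64961459 0.28989172 0.17424137]
arm tip(partner) [0.45832112 0.33888813 0.26320373]
cap partner@.28 [0.55914829 0.41987276 0.28      ] free [0.66135136 0.29533345 0.28      ]
[[ 0.    -0.959 -0.283  0.073]
 [ 1.    -0.     0.001 -0.   ]
 [-0.001 -0.283  0.959 -0.143]
 [ 0.     0.     0.     1.   ]] 297.26499779858443 316.0356538143976 198.48561783328353
```

Request:
{"fn": "play_rows", "kwargs": {
  "deltas": [
    [[0.02, -0.009, 0], -7, 0.085],
    [[0.045, -0.02, 0], -14, 0.085],
    [[0.075, -0.033, 0], -21, 0.085],
    [[0.105, -0.046, 0], -28, 0.085],
    [[0.135, -0.059, 0], -35, 0.085],
    [[0.165, -0.072, 0], -42, 0.085],
    [[0.195, -0.085, 0], -49, 0.085],
    [[0.225, -0.099, 0], -56, 0.085],
    [[0.255, -0.112, 0], -63, 0.085],
    [[0.285, -0.125, 0], -70, 0.085],
    [[0.315, -0.138, 0], -77, 0.085],
    [[0.345, -0.151, 0], -84, 0.085],
    [[0.37, -0.162, 0], -91, 0.085],
    [[0.395, -0.173, 0], -98, 0.085],
    [[0.415, -0.182, 0], -105, 0.085],
    [[0.429, -0.188, 0], -112, 0.085],
    [[0.429, -0.188, 0], -119, 0.085],
    [[0.429, -0.188, 0], -126, 0.05],
    [[0.429, -0.188, 0], -133, 0.05],
    [[0.429, -0.188, 0], -140, 0.05]
  ]
}}

```text
t: 2.22
ee_pos: [0.5652, -0.1853, 0.2313]
orientation: [3.142, -0.0, 2.898]
wrist_force: [-0.7, -0.0, -0.6]
opening: 0.599
```

Request:
{"fn": "play_rows", "kwargs": {
  "deltas": [
    [[0, 0, 0], -7, 0.05],
    [[0, 0, 0], -14, 0.05],
    [[0, 0, 0], -20, 0.05],
    [[0, 0, 0], -20, 0.05]
  ]
}}

```text
t: 2.55
ee_pos: [0.5651, -0.1856, 0.2313]
orientation: [3.142, 0.0, -3.039]
wrist_force: [-0.6, -0.4, 0.0]
opening: 0.582
```

Run:
```python
from h import *
p=cam("wrist"); s=r.state(); print(s["t"],s["ee_pos"],s["orientation"],s["opening"],s["wrist_force"])
im=p[0]["image"]
for d in spotter.silhouettes(p[0],"bracket_grip"): print(d["confidence"],d["location"],d["region"].sum())
# predicted rail corners
c,sn=np.cos(.094),np.sin(.094); G=np.array([.5757,-.1843])
pts=[list(G+np.array([c*a-sn*b,sn*a+c*b]))+[.092] for a,b in [(-78,-9),(-78,9),(42,9),(42,-9)] for a,b in [(a/1000,b/1000)]]
uv=proj(pts,*p[1:]); print(uv)
cv2.imwrite("pics/w1raw.png",im)
cv2.imwrite("pics/w1.png",cv2.resize(im[0:300,170:470],None,fx=2,fy=2,interpolation=2))
```

```text
2.6 [ 0.565073   -0.18561387  0.23131338] [ 3.14152896e+00  6.06952668e-06 -3.04484471e+00] 0.5873214197245477 [ 0.1675923  -1.04153807  0.35253933]
0.85 [325.1, 184.6] 2711
[[306.58854298 114.76943995]
 [326.255488   114.94451384]
 [324.12404124 236.01332482]
 [306.63863003 235.86971952]]
```

View pics/w1.png

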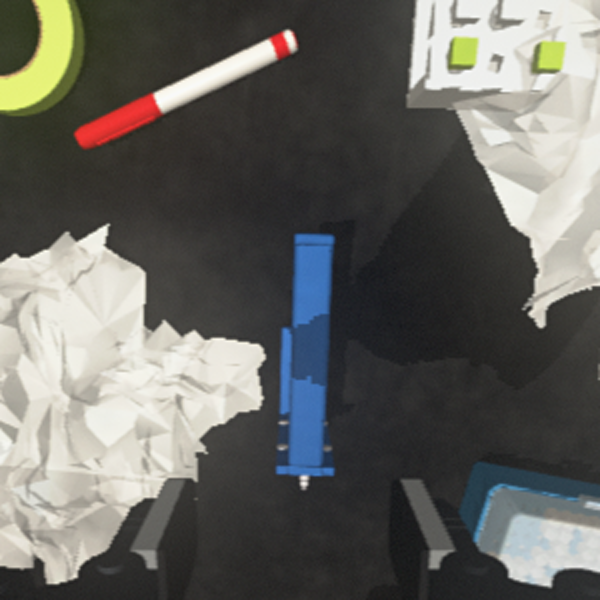

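The bracket's rail runs from (324,118) to (322,235) in the raw wrist picture, about 8 px right of what I predicted. The paper tip lies beside the grip point, lower down. The hooks point to the bottom of the picture, which is +x.

Run:
```python
from h import *
p=cam("wrist"); f=lambda x,y:(x/2+170,y/2)
far=onz(f(314.5,236),.098,*p[1:]); 
near=onz(f(305,471),.092,*p[1:]) # plate rear top edge
d=near-far; print(far,near,np.hypot(*d[:2]),np.degrees(np.arctan2(d[1],d[0])))
m1=onz(f(313,260),.092,*p[1:]); m2=onz(f(307.5,455),.092,*p[1:]); d2=(m2-m1); yaw=np.arctan2(d2[1],d2[0]); print(m1,m2,np.degrees(yaw))
u=np.array([np.cos(yaw),np.sin(yaw)]); G1=near[:2]-.042*u; G2=far[:2]+.078*u; print(G1,G2)
for z in (0,.03,.06): 
  q=onz(f(265,375),z,*p[1:]); print("paper lateral",z,np.dot(q[:2]-G1,[-u[1],u[0]]),np.dot(q[:2]-G1,u))
G=(G1+G2)/2; print("to pregrasp", totool([*G,.15],yaw+np.pi))
```

```text
[ 0.49972661 -0.18122298  0.098     ] [ 0.61638028 -0.17349673  0.092     ] 0.1169092563368386 3.789300736404471
[ 0.51059878 -0.18055076  0.092     ] [ 0.60746745 -0.17312328  0.092     ] 4.384619998239284
[ 0.5745032  -0.17670769] [ 0.57749832 -0.17525977]
paper lateral 0 -0.02482517718458317 0.01501516752932764
paper lateral 0.03 -0.023539726840822357 0.0073321030685288315
paper lateral 0.06 -0.022254276497061513 -0.0003509613922699733
to pregrasp (array([-11.8,   8.5,  81.3]), np.float64(-358.91546049834443))
```

Request:
{"fn": "play_rows", "kwargs": {
  "deltas": [
    [[-0.004, 0.003, 0.01], 0.5, 0.03],
    [[-0.012, 0.0085, 0.03], 1.2, 0.03],
    [[-0.012, 0.0085, 0.05], 1.2, 0.03],
    [[-0.012, 0.0085, 0.07], 1.2, 0.03],
    [[-0.012, 0.0085, 0.09], 1.2, 0.03],
    [[-0.012, 0.0085, 0.11], 1.2, 0.03],
    [[-0.012, 0.0085, 0.13], 1.2, 0.03],
    [[-0.012, 0.0085, 0.145], 1.2, 0.03],
    [[-0.012, 0.0085, 0.155], 1.2, 0.03],
    [[-0.012, 0.0085, 0.163], 1.2, 0.03],
    [[-0.012, 0.0085, 0.167], 1.2, 0.03],
    [[-0.012, 0.0085, 0.167], 1.2, 0.03]
  ]
}}

```text
t: 3.7
ee_pos: [0.5759, -0.1758, 0.0636]
orientation: [3.141, -0.001, -3.064]
wrist_force: [-0.6, -0.8, -0.2]
opening: 0.351
```

Run:
```python
from h import *
p=cam("wrist"); s=r.state(); print(s["t"],s["ee_pos"],s["orientation"],s["opening"],s["wrist_force"])
im=p[0]["image"]
cv2.imwrite("pics/w2.png",cv2.resize(im[60:400,150:490],None,fx=1.7,fy=1.7,interpolation=2))
```

```text
3.75 [ 0.57633977 -0.17594024  0.06430384] [ 3.14152600e+00  2.87964794e-05 -3.06412516e+00] 0.3497532787798697 [ 0.3914815  -0.16960431 -0.13316607]
```

View pics/w2.png

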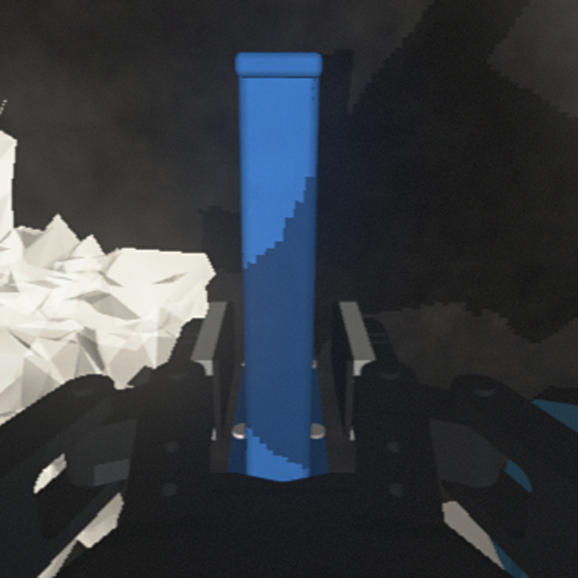

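Fingers straddle the rail, centred and parallel; the paper is clear of them. I'll close and lift.

Request:
{"fn": "play_rows", "kwargs": {
  "grip_force": 90,
  "deltas": [
    [[0, 0, 0], 0, 0.01],
    [[0, 0, 0], 0, 0.0],
    [[0, 0, 0], 0, 0.0],
    [[0, 0, 0], 0, 0.0],
    [[0, 0, 0], 0, 0.0],
    [[0, 0, 0], 0, 0.0],
    [[0, 0, -0.005], 0, 0.0],
    [[0, 0, -0.015], 0, 0.0],
    [[0, 0, -0.03], 0, 0.0],
    [[0, 0, -0.05], 0, 0.0],
    [[0, 0, -0.075], 0, 0.0],
    [[0, 0, -0.1], 0, 0.0],
    [[0, 0, -0.125], 0, 0.0],
    [[0, 0, -0.15], 0, 0.0],
    [[0, 0, -0.175], 0, 0.0],
    [[0, 0, -0.2], 0, 0.0],
    [[0, 0, -0.22], 0, 0.0],
    [[0, 0, -0.232], 0, 0.0],
    [[0, 0, -0.236], 0, 0.0],
    [[0, 0, -0.236], 0, 0.0]
  ]
}}

```text
t: 5.42
ee_pos: [0.5762, -0.1759, 0.3015]
orientation: [-3.141, 0.001, -3.064]
wrist_force: [-0.4, 0.2, -3.1]
opening: 0.197
```

Run:
```python
from h import *
s=r.state(); print(s["t"],s["ee_pos"],s["orientation"],s["opening"],s["wrist_force"],s["torque"])
p=cam("wrist"); cv2.imwrite("pics/w3.png",p[0]["image"])
pt=cam("top");ps=cam("scene")
a=pt[0]["image"][130:230,130:290]; b=ps[0]["image"][160:310,190:310]
A=cv2.resize(a,None,fx=5,fy=5,interpolation=2); B=cv2.resize(b,None,fx=4,fy=4,interpolation=2)
cv2.imwrite("pics/t2.png",A); cv2.imwrite("pics/s2.png",B)
f=lambda x,y:(x/2.2+120,y/2.2+120); g=lambda x,y:(x/2.2+180,y/2.2+110)
print("flask top",tri([(f(422,65),*pt[1:]),(g(170,160),*ps[1:])]))
```

```text
5.4167 [ 0.57621987 -0.17590994  0.30148497] [-3.14105949e+00  1.33797613e-03 -3.06375538e+00] 0.19746253526027488 [-0.36604887  0.15583197 -3.1358457 ] [ 0.01591516  0.00780467 -0.04644043]
flask top [0.69028656 0.11936578 0.15159923]
```

View pics/t2.png

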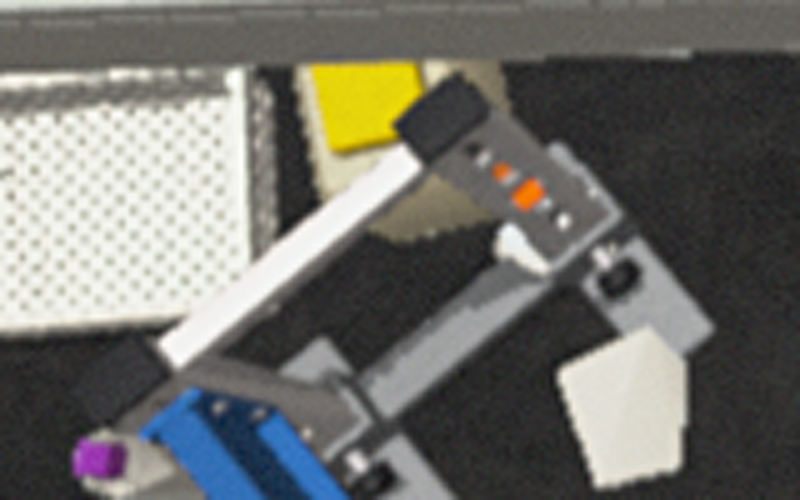

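View pics/s2.png

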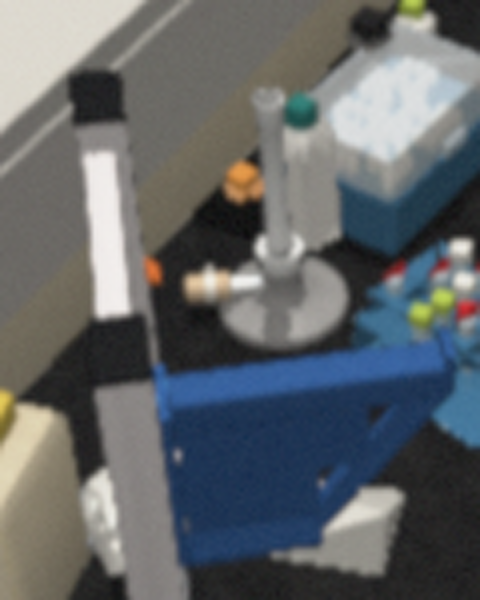

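The top view shows the free upright's front face in t2: upper slot (478,152), orange at (503,170) and (528,193), and another slot at (562,218). The scene view shows the catch at s2 (152,272). The path past the burner (top about z 0.15) is clear at carrying height.

Run:
```python
from h import *
from scipy.optimize import least_squares
pt=cam("top");ps=cam("scene")
f=lambda x,y:np.array((x/5+130,y/5+130)); g=lambda x,y:np.array((x/4+190,y/4+160))
e=[onz(f(*q),.28,*pt[1:]) for q in [(160,350),(398,148),(180,368),(418,172)]]
for a,b in ((0,1),(2,3)):
  d=e[a]-e[b]; print("beam yaw",np.degrees(np.arctan2(d[1],d[0]))-90, np.hypot(*d[:2]))
top=[((478,152),.232,0),((503,170),.188,0),((528,193),.140,.004)]
yaw=np.radians(39.5);u=np.array([np.cos(yaw),np.sin(yaw)])
def res(v):
  P=lambda z,o:np.array([v[0]-u[0]*o,v[1]-u[1]*o,z+v[2]])
  a=[proj(P(z,o),*pt[1:])[0]-f(*q) for q,z,o in top]
  a.append((proj(P(.14,.004),*ps[1:])[0]-g(152,272)))
  a.append([ (v[2]-.018)/.02])
  return np.concatenate(a)
s=least_squares(res,[.65,.29,.02]);print(s.x,np.round(s.fun,2))
F=s.x
# cap top centre check
print("cap z=.28",onz(f(444,120),.261+F[2],*pt[1:]))
G=F[:2]-u*(.042+.012+.04); print("pre TCP",G,totool([*G,.224+F[2]],yaw+np.pi))
```

```text
beam yaw 39.58922283755098 0.12083892961603297
beam yaw 38.65925602671095 0.11918117013659398
[0.65102109 0.28993973 0.03215594] [-0.77 -0.91 -0.31 -0.14  1.18  0.89  0.2   0.2   0.71]
cap z=.28 [0.65576342 0.294034   0.29315594]
pre TCP [0.57848838 0.23014838] (array([-34.8, 404.2,  43.1]), np.float64(-395.0412532125037))
```

Request:
{"fn": "play_rows", "kwargs": {
  "deltas": [
    [[-0.001, 0.012, 0], 2, 0],
    [[-0.003, 0.035, 0], 6, 0],
    [[-0.006, 0.064, 0], 10, 0],
    [[-0.009, 0.094, 0], 15, 0],
    [[-0.012, 0.124, 0], 20, 0],
    [[-0.015, 0.154, 0], 25, 0],
    [[-0.018, 0.184, 0], 30, 0],
    [[-0.021, 0.214, 0], 35, 0],
    [[-0.024, 0.244, 0], 40, 0],
    [[-0.027, 0.274, 0], 45, 0],
    [[-0.029, 0.304, 0], 50, 0],
    [[-0.031, 0.329, 0], 53, 0],
    [[-0.033, 0.341, 0], 55, 0],
    [[-0.033, 0.343, 0], 55, 0],
    [[-0.033, 0.343, 0], 55, 0],
    [[-0.033, 0.343, 0], 55, 0]
  ]
}}

```text
t: 7.0
ee_pos: [0.5821, 0.1678, 0.2996]
orientation: [-3.14, -0.0, 2.26]
wrist_force: [-0.4, -0.3, -2.0]
opening: 0.195
```

Run:
```python
from h import *
p=cam("wrist"); s=r.state(); print(s["t"],s["ee_pos"],s["orientation"],s["opening"],s["wrist_force"])
np.savez("w4.npz",im=p[0]["image"],K=p[1],R=p[2],t=p[3])
print(proj([[.651,.290,.031+z] for z in (.261,.232,.188,.14)],*p[1:]))
im=p[0]["image"]
cv2.imwrite("pics/w4.png",cv2.resize(im[0:240,310:640],None,fx=2.4,fy=2.4,interpolation=2))
```

```text
7.05 [0.58224503 0.16749062 0.29982733] [-3.14035492e+00 -4.34491181e-05  2.25957289e+00] 0.19084969542874605 [-0.22866599 -0.59795371 -3.29835742]
[[572.08117021 154.88136532]
 [532.26063062 147.98670203]
 [491.01803051 140.84581836]
 [460.9147614  135.63363623]]
```

View pics/w4.png

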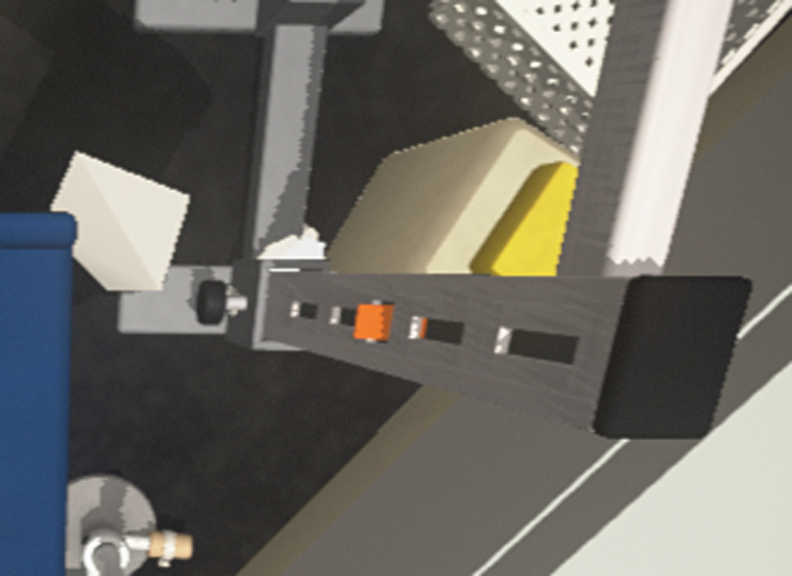

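The wrist view clearly shows the free upright: the top slot spans crop (497,341) to (577,349), the second (410,328) to (464,333), and the catch is at (373,322).

```bash
cat > fit.py <<'E'
from h import *
from scipy.optimize import least_squares
z=np.load("w4.npz"); c=(z["K"],z["R"],z["t"])
f=lambda x,y:np.array((x/2.4+310,y/2.4))
obs=[((497,341),.218,0),((577,349),.246,0),((410,328),.174,0),((464,333),.202,0)]
edge=[((400,273.5),.017),((600,275),.017),((350,364),-.017),((560,422),-.017)]
def model(v,o,y,h):
    u=np.array([np.cos(v[3]),np.sin(v[3])]);n=np.array([-u[1],u[0]])
    return np.array([*(v[:2]+n*y+u*o),h+v[2]])
def res(v,w=1):
    a=[proj(model(v,0,0,h),*c)[0]-f(*q) for q,h,_ in obs]
    for q,y in edge:
        A,B=proj([model(v,0,y,.1),model(v,0,y,.26)],*c); d=(B-A)/np.linalg.norm(B-A); e=f(*q)-A
        a.append([d[0]*e[1]-d[1]*e[0]])
    a.append([np.degrees(v[3]-np.radians(39.3))/1.5])
    return np.concatenate(a)
s=least_squares(res,[.65,.29,.02,np.radians(39.3)])
F=s.x
if __name__=="__main__":
    print(F,np.degrees(F[3]),np.round(s.fun,2))
    u=np.array([np.cos(F[3]),np.sin(F[3])]); n=np.array([-u[1],u[0]])
    st=r.state(); d=st["ee_pos"][:2]-F[:2]; print("stand-frame TCP",d@u,d@n,st["ee_pos"][2])
    for gap in (.03,.0):
        G=F[:2]-u*(.042+.012+gap); print(gap,G,totool([*G,.224+F[2]],F[3]+np.pi))
E
python3 fit.py
```

```text
[0.64993431 0.29222196 0.02974741 0.68633266] 39.32396470451518 [ 0.46 -0.66 -0.28  1.    0.57 -0.78 -0.63  0.4   0.62 -0.15  0.66 -0.47
  0.02]
stand-frame TCP -0.13140555736956763 -0.05359407278894346 0.2998273312923755
0.03 [0.58495399 0.23899078] (array([53.5, 47.6, 46. ]), np.float64(-89.8599748591403))
0.0 [0.60816125 0.25800192] (array([53.4, 77.6, 46. ]), np.float64(-89.8599748591403))
```

Request:
{"fn": "play_rows", "kwargs": {
  "deltas": [
    [[0.002, 0.0, 0], -4, 0],
    [[0.006, 0.0, 0], -11, 0],
    [[0.012, 0.0, 0.0], -18, 0],
    [[0.018, 0.0, 0.005], -25, 0],
    [[0.024, 0.005, 0.01], -32, 0],
    [[0.03, 0.01, 0.015], -39, 0],
    [[0.036, 0.015, 0.02], -46, 0],
    [[0.042, 0.02, 0.025], -53, 0],
    [[0.047, 0.025, 0.03], -60, 0],
    [[0.05, 0.03, 0.034], -67, 0],
    [[0.0525, 0.035, 0.038], -74, 0],
    [[0.0535, 0.04, 0.042], -80, 0],
    [[0.0535, 0.044, 0.045], -85, 0],
    [[0.0535, 0.047, 0.046], -88, 0],
    [[0.0535, 0.0475, 0.046], -89.5, 0],
    [[0.0535, 0.0475, 0.046], -89.9, 0],
    [[0.0535, 0.0475, 0.046], -89.9, 0],
    [[0.0535, 0.0475, 0.046], -89.9, 0]
  ]
}}

```text
t: 8.55
ee_pos: [0.5852, 0.2392, 0.2544]
orientation: [3.142, -0.0, -2.456]
wrist_force: [0.1, 0.0, -2.1]
opening: 0.196
```

```bash
python3 fit.py
python3 - <<'E'
from h import *
pt=cam("top");ps=cam("scene"); print(r.state()["orientation"],r.state()["wrist_force"])
a=cv2.resize(pt[0]["image"][135:235,170:290],None,fx=5,fy=5,interpolation=2)
b=cv2.resize(ps[0]["image"][140:265,190:290],None,fx=4,fy=4,interpolation=2)
im=np.zeros((500,1000,3),np.uint8); im[:,:600]=a; im[:,600:]=b
cv2.imwrite("pics/t3.png",cv2.resize(im,(800,400)))
E
```

```text
[0.64993431 0.29222196 0.02974741 0.68633266] 39.32396470451518 [ 0.46 -0.66 -0.28  1.    0.57 -0.78 -0.63  0.4   0.62 -0.15  0.66 -0.47
  0.02]
stand-frame TCP -0.08367416691412226 3.238536430155206e-05 0.25437442554246636
0.03 [0.58495399 0.23899078] (array([ 0.3, -0. ,  0.6]), np.float64(-360.0567899765785))
0.0 [0.60816125 0.25800192] (array([-29.7,  -0. ,   0.6]), np.float64(-360.0567899765785))
[ 3.14158027e+00  4.13551447e-05 -2.45571406e+00] [-1.24292776  0.07081629 -3.75619874]
```

View pics/t3.png

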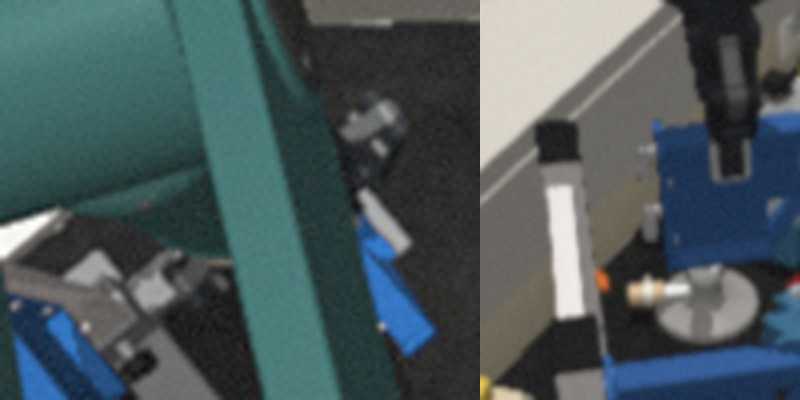

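The bracket faces the free upright square-on with its hooks clear of the face. The top view is blocked by the arm. I'll advance slowly.

Request:
{"fn": "play_rows", "kwargs": {
  "deltas": [
    [[-0.004, 0, 0.0005], 0, 0],
    [[-0.01, 0, 0.001], 0, 0],
    [[-0.016, 0, 0.0015], 0, 0],
    [[-0.021, 0, 0.0015], 0, 0],
    [[-0.025, 0, 0.0015], 0, 0],
    [[-0.027, 0, 0.0015], 0, 0],
    [[-0.029, 0, 0.0015], 0, 0],
    [[-0.03, 0, 0.0015], 0, 0],
    [[-0.031, 0, 0.0015], 0, 0],
    [[-0.032, 0, 0.0015], 0, 0],
    [[-0.033, 0, 0.0015], 0, 0],
    [[-0.034, 0, 0.0015], 0, 0],
    [[-0.034, 0, 0.0015], 0, 0]
  ]
}}

```text
t: 9.73
ee_pos: [0.6115, 0.2617, 0.2529]
orientation: [3.142, 0.0, -2.455]
wrist_force: [0.6, -0.5, -3.1]
opening: 0.193
```

```bash
cat > st.py <<'E'
from fit import *
u=np.array([np.cos(F[3]),np.sin(F[3])]); n=np.array([-u[1],u[0]])
st=r.state(); d=st["ee_pos"][:2]-F[:2]; w=st["wrist_force"]
print("t %.2f"%st["t"],"gap hooks-face mm %.2f"%(-1000*(d@u)-42),"lat %.2f"%(1000*(d@n)),"z %.2f"%(1000*st["ee_pos"][2]),"F u,n,z",np.round([w[:2]@u,w[:2]@n,w[2]],1),"tau",np.round(st["torque"],2),"yaw %.2f"%np.degrees(st["orientation"][2]))
E
python3 st.py
```

```text
t 9.73 gap hooks-face mm 7.07 lat 0.70 z 252.91 F u,n,z [ 0.2 -0.8 -3.1] tau [ 0.01  0.01 -0.01] yaw -140.65
```

Request:
{"fn": "play_rows", "kwargs": {
  "deltas": [
    [[-0.001, 0, 0], 0, 0],
    [[-0.002, 0, 0], 0, 0],
    [[-0.003, 0, 0], 0, 0],
    [[-0.004, 0, 0], 0, 0],
    [[-0.005, 0, 0], 0, 0],
    [[-0.006, 0, 0], 0, 0],
    [[-0.006, 0, 0], 0, 0]
  ]
}}

```text
t: 10.32
ee_pos: [0.6162, 0.2656, 0.2528]
orientation: [3.142, 0.0, -2.455]
wrist_force: [0.0, 0.3, -2.8]
opening: 0.197
```

```bash
python3 st.py
```

```text
t 10.32 gap hooks-face mm 0.96 lat 0.75 z 252.84 F u,n,z [ 0.2  0.2 -2.8] tau [ 0.   -0.   -0.03] yaw -140.64
```

Request:
{"fn": "play_rows", "kwargs": {
  "deltas": [
    [[-0.001, 0, 0], 0, 0],
    [[-0.002, 0, 0], 0, 0],
    [[-0.003, 0, 0], 0, 0],
    [[-0.003, 0, 0], 0, 0]
  ]
}}

```text
t: 10.65
ee_pos: [0.6176, 0.2668, 0.2525]
orientation: [3.141, -0.002, -2.455]
wrist_force: [-2.2, -3.4, -2.2]
opening: 0.193
```

```bash
python3 st.py
```

```text
t 10.65 gap hooks-face mm -0.84 lat 0.85 z 252.55 F u,n,z [-3.8 -1.3 -2.2] tau [-0.34  0.45 -0.04] yaw -140.65
```

Request:
{"fn": "play_rows", "kwargs": {
  "deltas": [
    [[0.001, 0, 0.001], 0, 0],
    [[0.001, 0, 0.002], 0, 0],
    [[0.001, 0, 0.003], 0, 0],
    [[0.001, 0, 0.004], 0, 0],
    [[0.001, 0, 0.005], 0, 0],
    [[0.001, 0, 0.005], 0, 0]
  ]
}}

```text
t: 11.15
ee_pos: [0.6176, 0.2667, 0.2475]
orientation: [3.141, -0.0, -2.455]
wrist_force: [-0.4, -0.5, -2.7]
opening: 0.195
```

```bash
python3 st.py
```

```text
t 11.15 gap hooks-face mm -0.80 lat 0.78 z 247.52 F u,n,z [-0.6 -0.1 -2.7] tau [-0.08  0.12  0.01] yaw -140.64
```

Request:
{"fn": "play_rows", "kwargs": {
  "deltas": [
    [[0, 0, 0.001], 0, 0],
    [[0, 0, 0.002], 0, 0],
    [[0, 0, 0.003], 0, 0],
    [[0, 0, 0.004], 0, 0],
    [[0, 0, 0.005], 0, 0],
    [[0, 0, 0.006], 0, 0],
    [[0, 0, 0.006], 0, 0]
  ]
}}

```text
t: 11.73
ee_pos: [0.6174, 0.2662, 0.2436]
orientation: [-3.141, 0.0, -2.455]
wrist_force: [-5.1, -3.9, 9.8]
opening: 0.193
```

```bash
python3 st.py
python3 - <<'E'
from h import *
ps=cam("scene"); cv2.imwrite("pics/s4.png",cv2.resize(ps[0]["image"][150:275,195:305],None,fx=4.5,fy=4.5,interpolation=2))
E
```

```text
t 11.73 gap hooks-face mm -0.33 lat 0.47 z 243.60 F u,n,z [-6.4  0.3  9.8] tau [-0.68  0.96 -0.03] yaw -140.64
```

View pics/s4.png

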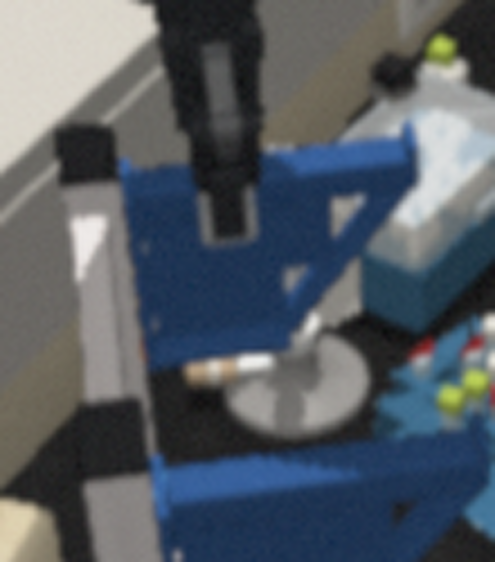

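The back plate lies against the upright with its foot on the orange catch, and no hooks show. I'll press on.

Request:
{"fn": "play_rows", "kwargs": {
  "grip_force": 120,
  "deltas": [
    [[0, 0, 0.001], 0, 0],
    [[0, 0, 0.002], 0, 0],
    [[0, 0, 0.003], 0, 0],
    [[0, 0, 0.004], 0, 0],
    [[0, 0, 0.005], 0, 0],
    [[0, 0, 0.006], 0, 0],
    [[0, 0, 0.006], 0, 0]
  ]
}}

```text
t: 12.37
ee_pos: [0.6178, 0.2663, 0.2364]
orientation: [-3.141, 0.0, -2.455]
wrist_force: [-1.9, -3.0, 1.2]
opening: 0.186
```

```bash
python3 st.py
```

```text
t 12.37 gap hooks-face mm -0.66 lat 0.31 z 236.42 F u,n,z [-3.4 -1.1  1.2] tau [-0.54  0.36 -0.05] yaw -140.65
```

Request:
{"fn": "play_rows", "kwargs": {
  "deltas": [
    [[0, 0, 0.001], 0, 0],
    [[0, 0, 0.002], 0, 0],
    [[0, 0, 0.003], 0, 0],
    [[0, 0, 0.004], 0, 0],
    [[0, 0, 0.004], 0, 0]
  ]
}}

```text
t: 12.78
ee_pos: [0.6175, 0.2666, 0.233]
orientation: [-3.141, 0.0, -2.455]
wrist_force: [-4.8, -4.4, 9.6]
opening: 0.19
```

```bash
python3 st.py
```

```text
t 12.78 gap hooks-face mm -0.63 lat 0.72 z 233.04 F u,n,z [-6.5 -0.3  9.6] tau [-0.66  0.9  -0.06] yaw -140.64
```

Request:
{"fn": "play_rows", "kwargs": {
  "deltas": [
    [[0, 0, 0.001], 0, 0],
    [[0, 0, 0.002], 0, 0],
    [[0, 0, 0.002], 0, 0]
  ]
}}

```text
t: 13.03
ee_pos: [0.6176, 0.2665, 0.2326]
orientation: [-3.141, 0.001, -2.455]
wrist_force: [-8.4, -5.3, 16.1]
opening: 0.191
```

```bash
python3 st.py
```

```text
t 13.03 gap hooks-face mm -0.64 lat 0.61 z 232.61 F u,n,z [-9.9  1.3 16.1] tau [-0.74  1.18  0.05] yaw -140.64
```

Request:
{"fn": "play_rows", "kwargs": {
  "deltas": [
    [[0, 0, 0.001], 0, 0],
    [[0, 0, 0.002], 0, 0],
    [[0, 0, 0.003], 0, 0],
    [[0, 0, 0.003], 0, 0]
  ]
}}

```text
t: 13.37
ee_pos: [0.6175, 0.2664, 0.2321]
orientation: [-3.14, 0.002, -2.455]
wrist_force: [-13.4, -7.5, 30.4]
opening: 0.187
```

```bash
python3 st.py
```

```text
t 13.37 gap hooks-face mm -0.57 lat 0.60 z 232.14 F u,n,z [-15.1   2.7  30.4] tau [-1.02  2.   -0.  ] yaw -140.63
```

Request:
{"fn": "play_rows", "kwargs": {
  "deltas": [
    [[0, 0, -0.002], 0, 0],
    [[0, 0, -0.004], 0, 0],
    [[0, 0, -0.006], 0, 0],
    [[0, 0, -0.007], 0, 0],
    [[0, 0, -0.007], 0, 0]
  ]
}}

```text
t: 13.78
ee_pos: [0.6175, 0.2666, 0.2334]
orientation: [3.141, -0.001, -2.455]
wrist_force: [-2.6, -3.3, 2.1]
opening: 0.189
```

```bash
python3 st.py
python3 - <<'E'
from h import *
s=cam("scene"); print([ (d["confidence"],d["location"],d["region"].sum()) for d in spotter.silhouettes(s[0],"catch")])
cv2.imwrite("pics/s5.png",s[0]["image"])
E
```

```text
t 13.78 gap hooks-face mm -0.71 lat 0.74 z 233.44 F u,n,z [-4.1 -0.9  2.1] tau [-0.6   0.45 -0.01] yaw -140.64
[]
```

Request:
{"fn": "play_rows", "kwargs": {
  "deltas": [
    [[0, 0, -0.001], 0, 0],
    [[0, 0, -0.002], 0, 0],
    [[0, 0, -0.003], 0, 0],
    [[0, 0, -0.003], 0, 0]
  ]
}}

```text
t: 14.22
ee_pos: [0.6173, 0.267, 0.2354]
orientation: [3.141, -0.001, -2.455]
wrist_force: [2.3, 0.6, -11.0]
opening: 0.189
```

```bash
python3 st.py
```

```text
t 14.22 gap hooks-face mm -0.77 lat 1.12 z 235.44 F u,n,z [  2.2  -1.  -11. ] tau [-0.13 -0.11 -0.06] yaw -140.64
```

Request:
{"fn": "play_rows", "kwargs": {
  "deltas": [
    [[0, 0, -0.001], 0, 0],
    [[0, 0, -0.002], 0, 0],
    [[0, 0, -0.002], 0, 0]
  ]
}}

```text
t: 14.47
ee_pos: [0.6173, 0.267, 0.2357]
orientation: [3.14, -0.002, -2.455]
wrist_force: [6.5, 2.1, -23.2]
opening: 0.184
```

```bash
python3 st.py
```

```text
t 14.47 gap hooks-face mm -0.78 lat 1.18 z 235.73 F u,n,z [  6.4  -2.5 -23.2] tau [ 0.02 -0.79 -0.13] yaw -140.64
```

Lifting meets a hard stop after about 2 mm (20 N), so the catch holds. I'll press fully home again, unload and let go.

Request:
{"fn": "play_rows", "kwargs": {
  "deltas": [
    [[0, 0, 0.002], 0, 0],
    [[0, 0, 0.004], 0, 0],
    [[0, 0, 0.006], 0, 0],
    [[0, 0, 0.008], 0, 0],
    [[0, 0, 0.009], 0, 0],
    [[0, 0, 0.0105], 0, 0],
    [[0, 0, 0.012], 0, 0],
    [[0, 0, 0.012], 0, 0],
    [[0, 0, 0.009], 0, 0],
    [[0, 0, 0.007], 0, 0],
    [[0, 0, 0.0055], 0, 0],
    [[0, 0, 0.0055], 0, 0]
  ]
}}

```text
t: 15.47
ee_pos: [0.6176, 0.2666, 0.2335]
orientation: [-3.142, 0.0, -2.455]
wrist_force: [-3.3, -1.9, 0.8]
opening: 0.189
```

```bash
python3 st.py
```

```text
t 15.47 gap hooks-face mm -0.71 lat 0.67 z 233.53 F u,n,z [-3.8  0.6  0.8] tau [-0.4   0.5  -0.02] yaw -140.64
```

Request:
{"fn": "play_rows", "kwargs": {
  "deltas": [
    [[0, 0, 0], 0, 0.03],
    [[0, 0, 0], 0, 0.035],
    [[0, 0, 0], 0, 0.035],
    [[0, 0, 0], 0, 0.035],
    [[0, 0, 0], 0, 0.035],
    [[0, 0, -0.004], 0, 0.035],
    [[0, 0, -0.012], 0, 0.035],
    [[0, 0, -0.025], 0, 0.035],
    [[0, 0, -0.045], 0, 0.035],
    [[0, 0, -0.065], 0, 0.035],
    [[0, 0, -0.08], 0, 0.035],
    [[0, 0, -0.08], 0, 0.035]
  ]
}}

```text
t: 16.47
ee_pos: [0.6196, 0.2674, 0.3183]
orientation: [-3.139, 0.007, -2.455]
wrist_force: [0.4, 0.1, 0.2]
opening: 0.407
```

```bash
python3 st.py
```

```text
t 16.47 gap hooks-face mm -2.85 lat -0.00 z 318.32 F u,n,z [ 0.3 -0.2  0.2] tau [-0.02  0.04  0.03] yaw -140.64
```

Request:
{"fn": "play_rows", "kwargs": {
  "deltas": [
    [[0.0, -0.01, 0], 0, 0.035],
    [[0.01, -0.02, 0], 7, 0.035],
    [[0.02, -0.03, 0], 14, 0.035],
    [[0.03, -0.04, 0], 21, 0.035],
    [[0.04, -0.05, 0], 28, 0.035],
    [[0.05, -0.06, 0], 35, 0.035],
    [[0.06, -0.07, 0], 42, 0.035],
    [[0.07, -0.08, 0], 49, 0.035],
    [[0.08, -0.09, 0], 56, 0.035],
    [[0.09, -0.1, 0], 63, 0.035],
    [[0.091, -0.11, 0], 70, 0.035],
    [[0.091, -0.11, 0], 77, 0.035],
    [[0.091, -0.11, 0], 84, 0.035],
    [[0.091, -0.11, 0], 90, 0.035],
    [[0.091, -0.11, 0], 90, 0.035],
    [[0.091, -0.11, 0], 90, 0.035]
  ]
}}

```text
t: 17.8
ee_pos: [0.6166, 0.1233, 0.3121]
orientation: [-3.14, -0.001, 2.261]
wrist_force: [0.3, -0.7, 0.1]
opening: 0.409
```

Run:
```python
from h import *
p=cam("wrist"); s=cam("scene")
for q in (p,s): print([(d["confidence"],d["location"],int(d["region"].sum())) for d in spotter.silhouettes(q[0],"catch")])
a=cv2.resize(p[0]["image"][0:230,350:640],None,fx=2,fy=2,interpolation=2)
b=cv2.resize(s[0]["image"][155:270,195:305],(440,460),interpolation=2)
cv2.imwrite("pics/v.png",cv2.resize(np.hstack([a,b]),(800,361)))
```

```text
[(0.29, [444.5, 49.1], 10783)]
[]
```

View pics/v.png

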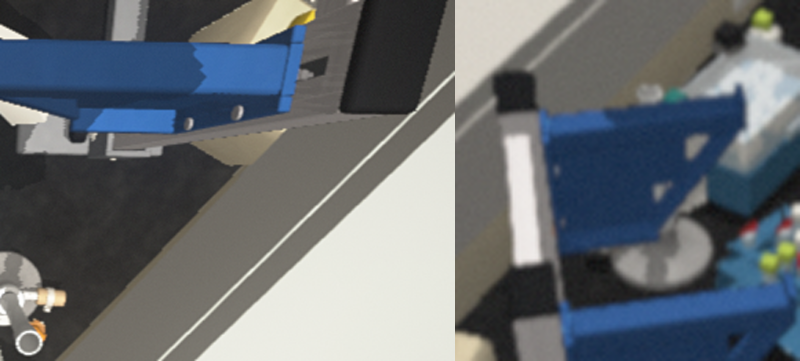

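Request:
{"fn": "play_rows", "kwargs": {
  "deltas": [
    [[0.015, 0.014, -0.005], 0, 0],
    [[0.04, 0.038, -0.01], 0, 0],
    [[0.065, 0.061, -0.01], 0, 0],
    [[0.09, 0.085, -0.01], 0, 0],
    [[0.105, 0.099, 0], 0, 0],
    [[0.109, 0.103, 0.01], 0, 0],
    [[0.109, 0.103, 0.025], 0, 0],
    [[0.109, 0.103, 0.037], 0, 0],
    [[0.109, 0.103, 0.042], 0, 0],
    [[0.109, 0.103, 0.045], 0, 0],
    [[0.109, 0.103, 0.047], 0, 0],
    [[0.109, 0.103, 0.047], 0, 0]
  ]
}}

```text
t: 19.0
ee_pos: [0.6277, 0.2728, 0.2664]
orientation: [3.142, 0.0, 2.257]
wrist_force: [-0.7, -0.6, -0.1]
opening: -0.001
```

```bash
python3 st.py
```

```text
t 19.00 gap hooks-face mm -12.53 lat -0.91 z 266.43 F u,n,z [-0.9 -0.  -0.1] tau [ 0.   -0.04  0.02] yaw 129.31
```

Request:
{"fn": "play_rows", "kwargs": {
  "deltas": [
    [[0, 0, 0.001], 0, 0],
    [[0, 0, 0.002], 0, 0],
    [[0, 0, 0.003], 0, 0],
    [[0, 0, 0.004], 0, 0],
    [[0, 0, 0.005], 0, 0],
    [[0, 0, 0.006], 0, 0],
    [[0, 0, 0.006], 0, 0]
  ]
}}

```text
t: 19.58
ee_pos: [0.6275, 0.2736, 0.2604]
orientation: [3.141, -0.0, 2.258]
wrist_force: [0.0, -0.2, 0.1]
opening: 0.002
```

```bash
python3 st.py
```

```text
t 19.58 gap hooks-face mm -12.84 lat -0.22 z 260.38 F u,n,z [-0.1 -0.2  0.1] tau [-0.07 -0.03  0.01] yaw 129.36
```

Request:
{"fn": "play_rows", "kwargs": {
  "deltas": [
    [[0, 0, 0.001], 0, 0],
    [[0, 0, 0.002], 0, 0],
    [[0, 0, 0.003], 0, 0],
    [[0, 0, 0.003], 0, 0]
  ]
}}

```text
t: 19.92
ee_pos: [0.6277, 0.2732, 0.2598]
orientation: [3.14, 0.001, 2.258]
wrist_force: [-3.7, -2.0, 12.3]
opening: 0.002
```

```bash
python3 st.py
```

```text
t 19.92 gap hooks-face mm -12.74 lat -0.59 z 259.79 F u,n,z [-4.2  0.8 12.3] tau [-0.52  0.71  0.04] yaw 129.36
```

Request:
{"fn": "play_rows", "kwargs": {
  "deltas": [
    [[0, 0, 0.001], 0, 0],
    [[0, 0, 0.002], 0, 0],
    [[0, 0, 0.003], 0, 0],
    [[0, 0, 0.004], 0, 0],
    [[0, 0, 0.004], 0, 0]
  ]
}}

```text
t: 20.33
ee_pos: [0.6277, 0.273, 0.259]
orientation: [3.139, 0.002, 2.258]
wrist_force: [-9.0, -5.8, 27.1]
opening: -0.002
```

```bash
python3 st.py
```

```text
t 20.33 gap hooks-face mm -12.63 lat -0.83 z 259.03 F u,n,z [-10.6   1.2  27.1] tau [-0.92  1.61  0.07] yaw 129.36
```

Request:
{"fn": "play_rows", "kwargs": {
  "deltas": [
    [[0, 0, -0.005], 0, 0],
    [[0, 0, -0.015], 0, 0],
    [[0, 0, -0.035], 0, 0],
    [[0, 0, -0.06], 0, 0],
    [[-0.02, -0.02, -0.075], 0, 0],
    [[-0.05, -0.05, -0.075], 0, 0],
    [[-0.08, -0.08, -0.075], 0, 0],
    [[-0.11, -0.105, -0.075], 0, 0],
    [[-0.13, -0.13, -0.075], 0, 0],
    [[-0.14, -0.15, -0.075], 0, 0],
    [[-0.14, -0.15, -0.075], 0, 0],
    [[-0.14, -0.15, -0.075], 0, 0]
  ]
}}

```text
t: 21.33
ee_pos: [0.6002, 0.0692, 0.3285]
orientation: [3.141, -0.0, 2.255]
wrist_force: [0.7, 0.8, 0.5]
opening: 0.003
```

```bash
python3 st.py
python3 - <<'E'
from h import *
t=cam("top"); s=cam("scene")
a=cv2.resize(t[0]["image"][135:245,140:260],(480,440),interpolation=2)
b=cv2.resize(s[0]["image"][155:265,195:305],(440,440),interpolation=2)
cv2.imwrite("pics/v2.png",cv2.resize(np.hstack([a,b]),(800,383)))
E
```

```text
t 21.33 gap hooks-face mm 137.84 lat -141.00 z 328.53 F u,n,z [1.  0.2 0.5] tau [-0.01  0.    0.03] yaw 129.22
```

View pics/v2.png

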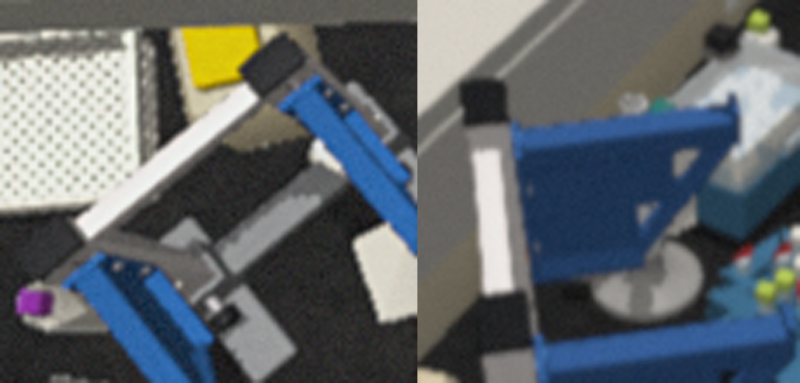

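Both brackets sit alike on their uprights: the plate's top corner is close to the cap's lower edge in each case, at (515,125) and (537,342). The arm is clear of everything.

```bash
python3 -c "
from workcell import order; print(order.close_job())"
```

```text
the job is handed in; nothing more can be done
None
```

The loose bracket is hooked into the top slots of the free upright, pressed down until it stopped, and let go. I handed the job in at about 21 s. I never saw the catch itself: after insertion it was hidden behind the bracket and the networks did not find it. That it is locked rests on how it felt.

**Insertion:** I found the slots with the wrist camera, which put the frame about 30 mm up. The hooks went in without resistance until the back plate met the upright.

**Pressing down:** About 9 mm moved before the catch resisted, with 13 N at that point. The bracket then reached a hard stop about 20 mm below entry, at about 33 N.

**Last checks:**
- **Lift test:** lifting moved it about 2 mm, then it stopped firmly at about 20 N, so the catch holds it. The 2 mm of play was a little more than I expected. I pressed it fully home again before letting go.
- **Press after release:** pressing the rail with shut fingers, up to 27 N, met a stiff stop and the bracket did not drop further.
- **Final pictures:** the bracket looks level with its partner, the arm is well clear, and nothing else visible in these close-ups has moved. I judged the level by eye only.

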